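# Close the bit box past its stiff soft-close pin

### The arm

A 7-joint arm with a two-finger parallel gripper is mounted at the origin on a cart in front of the work surface, level with it; the furniture and walls round the work are solid. World frame = base frame: x ahead of the robot, y to its left, z up, the work surface at z = 0. Lengths are in mm, angles in rad, forces in N, time in s.
With the tool pointing down it reaches from about 350 to 900 mm from the base axis. Payload 8.1 kg.
Tool frame: the origin (TCP) lies midway between the tips of the shut fingers; the grasp point (between the pads) lies 19 mm behind it (env.tcp_to_grasp is the distance from the TCP to the grasp point, in mm); z points along the fingers, y is the direction in which the jaws open and shut (so a half turn about z gives the same grasp; the last joint's range is limited). The gripper opens to 85 mm and grips with 20 to 120 N. Pads are 22 mm wide; open, the fingers measure 114 mm over their backs; the gripper's body (76 mm by 85 mm) begins 54 mm behind the grasp point. The pads swing forward as they close: fully open they stand 13 mm farther back than shut.
Start: joints at [-1.318, 0.434, 0.025, 1.573, -0.012, 1.134, -0.075], TCP at [217.74, 585.859, 231.323] pointing down, gripper open.
Joint ranges: [-2.62, 2.62], [-0.44, 2.09], [-1.27, 1.32], [0.08, 2.57], [-1.32, 4.46], [0.12, 2], [-2.74, 2.74]. Speed limits (rad/s): [2.22, 2.22, 3.01, 3.01, 3.14, 3.14, 3.14].

### API

Orientations are given as a unit quaternion [x, y, z, w].
In Python, from plant import env, viewer gives the robot as it stands.
- The arm moves only by the shell command python3 -m crank 'ROWS' [FORCE]. ROWS is JSON, a list of rows, each a list of 3 entries, a list of its own where there are three numbers: the shift along the tool's x, y, z as a fraction of full scale, then the turn, a rotation vector about the tool's x, y, z as a fraction of full scale, then the opening, from 0 (shut) to 1 (fully open). In form: [[[dx, dy, dz], [wx, wy, wz], grip], ...]. A call has exactly 10 rows; each row shifts and turns the pose as measured when the row begins, along the tool's axes as they then stand; what a row does not reach is not made up. Full scale, the value 1, is 20 mm for a shift and 60 degrees for a turn. A row lasts 1/10 s, in which the tool goes at most 50 mm and 8.59 degrees, less where a joint would pass 70% of its speed; a pose out of reach is approached as far as the arm can. A call with a number of a shift or a turn outside -1 to 1 is refused whole. A call with a gripper value outside its range is refused whole. The fingers move at their own pace and stop on an object; FORCE is the grip in N (left out, the last holds). Time passes only in rows, so rows that do not move let the fingers close, or fill a call up. It gives the time, the measured TCP pose, the force and the opening at its end, in the units of the state.
- env.observe(): the state, without advancing time (a new reading comes with each control period).
- viewer.capture(name): name is "scene" or "top" or "wrist"; returns a dict with "color" (480x640x3 uint8, red, green, blue), "intrinsics" (3x3 intrinsics, pixels), "R" (3x3) and "t" (3): a world point X has camera coordinates R X + t. Camera axes: x right, y down, z forward; pixel columns grow to the right and rows downward; lengths in mm; the calibration is good to about 2 mm. A picture is of the moment at which its call begins. There is no depth.
- env.job_done(): hands the job in, once; it reports no verdict.
The state is a dict: "clock": time; "joints": joint angles; "dq": joint speeds; "joint_efforts": joint torques, N m; "position": TCP position; "ee_rot": TCP orientation; "contact_force": force on the tool from outside, world axes, zero at the start; "ft_torque": the same for the moment, N m; "finger_gap": finger opening in mm.
Only numpy, scipy, OpenCV 4.12 (cv2) and the standard library are available. Lean on these libraries where they do the work, as an engineer would, in place of code of your own. Each camera call takes 0.05 s, during which the arm holds its last target. There are 200 camera calls.

### The job

Shut the wooden bit box: push its standing lid forward past upright and let it swing down by its own weight, without carrying it down. It will stop a little ajar on the stiff brass pin, so press slowly with the fingertips on the lid near its front edge until it sits solid on the cork strip, keep a steady pressure of about 13 N on it for a full second, then let go. Never load the lid with more than 25 N, and do not shove the box or disturb the things round it.

Things in the scene. Friction and masses are not known exactly. Their poses are not given: they have to be found in the camera images.
- bit_box: Loose pale wooden box, 116 (x) x 240 (y) x 54 mm with the lid shut, 1.6 kg, its lid standing open at the start. Origin: centre of its underside, on the bench. Its x axis points from the front (opening) edge to the back (hinge) edge, y along the hinge, z up. The front wall's outer face is at x = -58 mm, the rim at z = 46 mm.
- lid_hinge (a point): Point on the lid's hinge axis at mid-width, at (57.8, 0, 46.3) mm in the box's frame; the axis runs along the box's y. The hinge rubs (0.03 N m) and is damped (0.05 N m s), so the lid (0.13 to 0.25 kg) stays where it is left near upright and falls by itself only from somewhere between 1.4 and 1.1 rad (it differs), slowly at first, in 1 to 4 s.
- bit_box_lid (a joint): Lid angle in rad: 1.83 = open stop, leaning back beyond the hinge; 1.57 = upright; 0 = flat on the bare rim. It starts between 1.64 and 1.72. Fallen, it rests ajar on the pin at 0.08 to 0.14. Home on the cork strip it stops solid somewhere between 0.002 and 0.05.
- lid_press (a point): Point on the lid's outer face (the top when shut, the back when open), at mid-width, 15 mm in from the free front edge, straight above the pin when shut. The lid is a flat board 7 mm thick, 115 mm from hinge to free edge, 240 mm wide. At lid angle 0 this point is at (-43, 0, 53.7) mm in the box's frame; home on the cork strip it is 0 to 5 mm higher.
- pin_top (a point): Top of the brass pin (8 mm across) in a black guide inside the middle of the front wall, at (-44, 0) mm in the box's frame, 56 to 60 mm high at the start. It resists with 4 to 6 N plus 0.8 N per mm/s of speed (10 N at 5 mm/s) and stays where pushed; no spring. So a resting push that stays above 7 N means the lid has met the cork strip; less, that it is still on the pin.
- brush_jar: Bystander: glass jar, 66 mm across, 86 mm high, beside the box. Origin: centre of its underside.
- marker: Bystander: black marker pen lying in front of the box, 119 mm long, 17 mm thick. Origin: centre of its underside.
- sanding_block: Bystander: brown sanding block lying flat, 60 x 110 x 24 mm, beside the box. Origin: centre of its underside.
- caul_3: Bystander: small wooden caul (clamping stick) lying behind the box, 30 x 140 x 24 mm. Origin: centre of its underside.
- front_rim (a point): Middle of the front wall's bare top edge, at (-55.5, 0, 46) mm in the box's frame. A cork strip 5 mm wide is let into this edge along its length and stands 1 to 6 mm above it; how far differs from box to box and is not measured. The shut lid sits solid on the strip: from there a push climbs steeply, 10 to 20 N for each mm of motion.

How it is judged (in metres and radians):
On the way, in this order (a step that is already met when the one before it is completed fails the run):
1. the lid is pushed forward past upright (below 1.5 rad) (value of joint bit_box_lid below 1.5 rad), for 0.05 s.
2. the lid has swung down and rests ajar on the pin, untouched by the robot (value of joint bit_box_lid below 0.2 rad and contact force between each of the fingers, the arm and bit_box_lid below 0.3 N), for 0.2 s.
3. the lid is pressed home on the cork strip with the fingers and held with 9 to 18 N for 0.8 s (value of joint bit_box_lid below 0.058 rad and contact force between the fingers and bit_box_lid between 9 and 18 N), for 0.8 s.
At the end, for the whole second after the job is handed in: The lid is shut on the cork strip (angle below 0.058 rad), at rest, and the box stands flat within 30 mm of where it was (value of joint bit_box_lid below 0.058 rad and velocity of joint bit_box_lid below 0.05 rad/s and distance of bit_box from where it was at the start of the episode below 0.03 m and angle between bit_box's own z axis and vertical below 0.05 rad); the robot touches nothing.
It fails at once if the robot loads the lid with more than 25 N (contact force between any of the fingers, the arm and bit_box_lid above 25 N).
It fails at once if the robot carries the lid down instead of letting it swing (touches it between 0.8 and 0.25 rad) (value of joint bit_box_lid between 0.25 and 0.8 rad and contact force between any of the fingers, the arm and bit_box_lid above 0.5 N).
It fails at once if the box is shoved more than 30 mm (distance of bit_box from where it was at the start of the episode above 0.03 m).
It fails at once if the brush jar, marker, sanding block or caul is moved more than 25 mm (distance of any of brush_jar, marker, sanding_block, caul_3 from where it was at the start of the episode above 0.025 m).
It fails at once if the brush jar is tipped over (angle between brush_jar's own z axis and vertical above 0.4 rad).
It also fails if it takes over 67 s, if anything falls off the work surface, if the arm or the gripper's body presses on something with over 40 N, if the wrist force passes 120 N, or if a joint passes its speed limit or range.

## Working session

There is one attempt and no reset: what is moved stays moved. The work goes in short steps, Python scripts to look and compute and a shell command to move; the robot and the scene stay as the last step left them, time stands still between calls to the robot, and variables do not carry over. Pictures are saved under pics/ and viewed, about 8 in all and at most 12, crops included, and the job is handed in when it is done.

```bash
ls; mkdir -p pics
python3 - <<'E'
from plant import env, viewer
import cv2,numpy as np,pickle
o=env.observe(); print(o)
d={}
for n in("scene","top"):
    c=viewer.capture(n); d[n]=c; cv2.imwrite(f"pics/{n}0.png",c["color"][:,:,::-1]); print(n,c["intrinsics"],c["R"],c["t"])
pickle.dump(d,open("cap0.pkl","wb"))
E
```

```text
pics
{'clock': 0.0, 'joints': array([-1.31757535,  0.4352354 ,  0.02496516,  1.57412171, -0.01159896,
        1.13402295, -0.0750895 ]), 'dq': array([-1.19160807e-04, -4.27045608e-05, -1.09321439e-04, -3.66580634e-04,
        2.66733607e-04, -7.50021502e-05,  2.47511999e-03]), 'joint_efforts': array([-4.77653775e-04, -6.70488024e+01,  1.02485955e+00, -3.16207552e+01,
        1.55786943e-02,  1.25701036e-02,  8.18312799e-06]), 'position': array([217.59192607, 585.33570557, 230.50866416]), 'ee_rot': array([ 1.76998981e-01,  9.84210692e-01, -8.17992953e-04, -7.28366167e-05]), 'contact_force': array([ 0.38930884, -0.28730037,  0.06180399]), 'ft_torque': array([-0.00943309, -0.01526948, -0.0560033 ]), 'finger_gap': 85.21674452950171}
scene [[471.23444637   0.         324.7615239 ]
 [  0.         471.23444637 232.63256693]
 [  0.           0.           1.        ]] [[ 0.77713394 -0.62924442 -0.01069133]
 [-0.34230329 -0.40837625 -0.84620169]
 [ 0.5281016   0.66127173 -0.53275548]] [-517.39530416  215.33749201  776.45949962]
top [[453.15128312   0.         320.54729045]
 [  0.         453.15128312 241.43179977]
 [  0.           0.           1.        ]] [[ 0.01397602 -0.99941885 -0.03109086]
 [-0.99458206 -0.01069162 -0.10340319]
 [ 0.10301069  0.03236758 -0.99415348]] [-91.22640011 583.89537454 848.56569799]
```

View pics/top0.png

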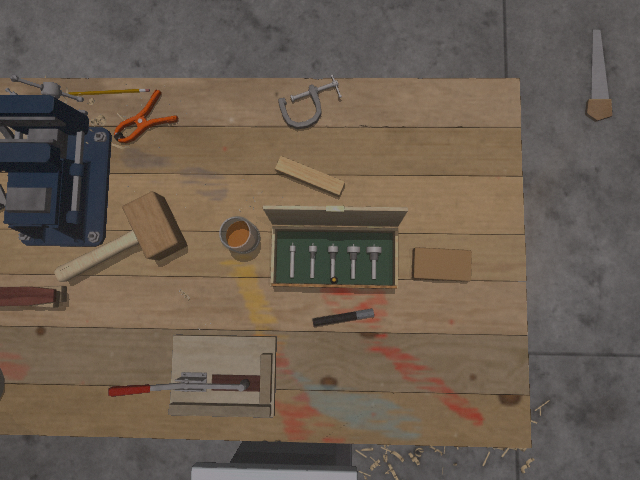

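View pics/scene0.png

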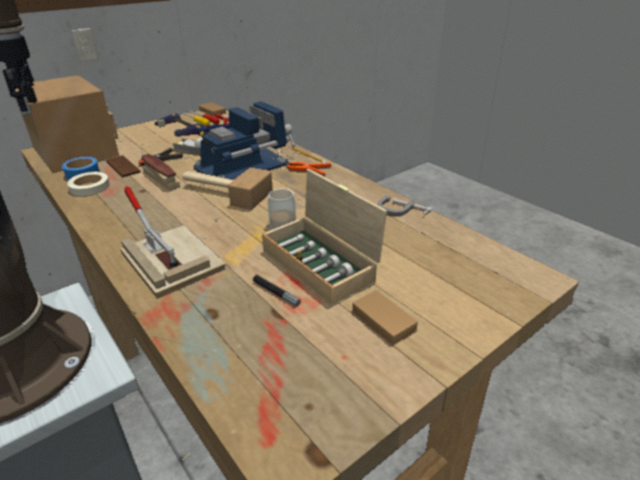

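Top view: box spans about px (271–398, 225–288), lid's top edge at row ~207–212, brass pin near (333,280). Jar is at (238,234), block at (442,264), marker at (343,318) and caul at (310,176).

```bash
cat > h.py <<'E'
import numpy as np,pickle
def ray(c,u,v,z):
    K,R,t=c["intrinsics"],c["R"],c["t"]
    C=-R.T@t; d=R.T@np.linalg.solve(K,[u,v,1.]); return C+d*(z-C[2])/d[2]
def proj(c,X):
    p=c["intrinsics"]@(c["R"]@np.asarray(X,float)+c["t"]); return p[:2]/p[2]
E
python3 - <<'E'
from h import *
import cv2
d=pickle.load(open("cap0.pkl","rb")); c=d["top"]
im=c["color"][195:300,255:475,::-1]; cv2.imwrite("pics/crop.png",cv2.resize(im,(792,378),interpolation=cv2.INTER_CUBIC))
for n,u,v,z in[("pin",333.5,280.5,58),("FL rim",271,286,46),("FR rim",397.5,286,46),("jar",238,234,86),("caulL",277,162,24),("caulR",343,190,24),("blk",442,264,24),("marker",343,318,15)]:
    print(n,ray(c,u,v,z).round(1))
E
```

```text
pin [ 509.4 -110.    58. ]
FL rim [497.7   7.7  46. ]
FR rim [ 501.  -229.6   46. ]
jar [591.1  64.9  86. ]
caulL [743.4   5.   24. ]
caulR [ 687.7 -126.6   24. ]
blk [ 544.4 -317.9   24. ]
marker [ 438.3 -129.    15. ]
```

View pics/crop.png

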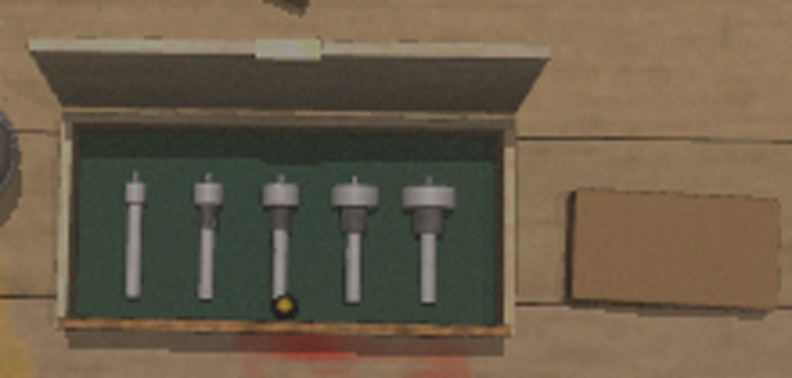

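Box comes out at about (556, -111) with yaw ≈ 0, from the pin and rim (the two agree within 2 mm). The hinge is at x≈614. Next I turn to align the tool with the world axes, rise and traverse.

```bash
python3 -m crank '[[[0,0,-0.8],[0,0,-0.1],0],[[0,0,-0.8],[0,0,-0.1],0],[[0,0,-0.8],[0,0,-0.1],0],[[0,0,-0.5],[0,0,-0.05],0],[[-0.3,-1,0],[0,0,0],0],[[-0.5,-1,0],[0,0,0],0],[[-0.5,-1,0],[0,0,0],0],[[-0.5,-1,0],[0,0,0],0],[[-0.5,-1,0],[0,0,0],0],[[-0.5,-1,0],[0,0,0],0]]'
```

```text
clock: 1.1
position: [274.9, 463.0, 286.1]
ee_rot: [-0.016, 1.0, -0.005, -0.003]
contact_force: [-0.5, 0.0, 0.4]
finger_gap: -0.1
```

```bash
python3 -m crank '[[[-0.6,-1,0],[0,0,0.03],0],[[-0.6,-1,0],[0,0,0],0],[[-0.6,-1,0],[0,0,0],0],[[-0.6,-1,0],[0,0,0],0],[[-0.6,-1,0],[0,0,0],0],[[-0.6,-1,0],[0,0,0],0],[[-0.6,-1,0],[0,0,0],0],[[-0.6,-1,0],[0,0,0],0],[[-0.6,-1,0],[0,0,0],0],[[-0.6,-1,0],[0,0,0],0]]'; python3 -m crank '[[[-0.7,-1,0],[0,0,0],0],[[-0.7,-1,0],[0,0,0],0],[[-0.7,-1,0],[0,0,0],0],[[-0.7,-1,0],[0,0,0],0],[[-0.7,-1,0],[0,0,0],0],[[-0.7,-1,0],[0,0,0],0],[[-0.7,-1,0],[0,0,0],0],[[-0.7,-1,0],[0,0,0],0],[[-0.7,-1,0],[0,0,0],0],[[-0.7,-1,0],[0,0,0],0]]'
```

```text
clock: 2.1
position: [399.7, 248.7, 286.0]
ee_rot: [0.008, 1.0, -0.007, -0.004]
contact_force: [-0.7, 0.2, -0.3]
finger_gap: -0.2
clock: 3.1
position: [538.5, 30.7, 286.5]
ee_rot: [0.017, 1.0, -0.007, -0.005]
contact_force: [-0.2, -0.2, -0.1]
finger_gap: 0.0
```

```bash
python3 -m crank '[[[-0.9,-1,0],[0,0,-0.03],0],[[-0.9,-1,0],[0,0,0],0],[[-0.9,-1,0],[0,0,0],0],[[-0.9,-1,0],[0,0,0],0],[[-0.9,-1,0],[0,0,0],0],[[-0.9,-1,0],[0,0,0],0],[[-0.9,-0.8,0],[0,0,0],0],[[-0.3,0,0],[0,0,0],0],[[0,0,0],[0,0,0],0],[[0,0,0],[0,0,0],0]]'
python3 - <<'E'
from h import *
from plant import env,viewer
import cv2
for n in("top","wrist"):
    c=viewer.capture(n); cv2.imwrite(f"pics/{n}1.png",c["color"][:,:,::-1])
    if n=="wrist": pickle.dump(c,open("w1.pkl","wb"))
print(env.observe()["position"])
E
```

```text
clock: 4.1
position: [671.3, -121.2, 283.6]
ee_rot: [0.01, 1.0, -0.008, -0.008]
contact_force: [-0.9, -0.9, 0.3]
finger_gap: -0.1
[ 671.2916971  -120.47913258  283.83639663]
```

View pics/wrist1.png

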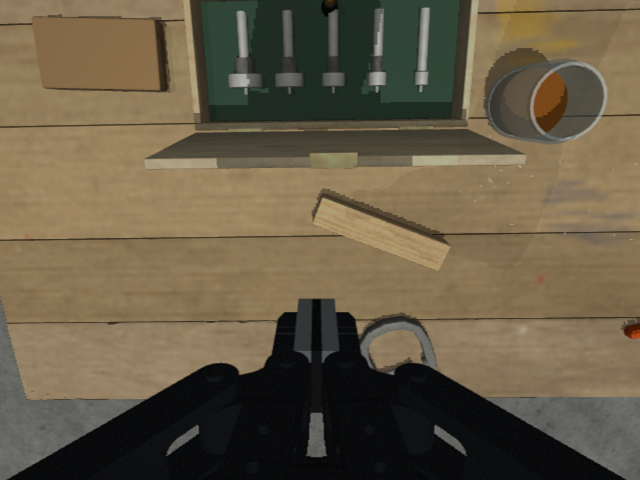

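Wrist view: the lid's back top edge is at row ~167 (px 147–525), the caul at about (380,230), and the fingertips at (317,300), clear behind the lid.

```bash
python3 - <<'E'
from h import *
c=pickle.load(open("w1.pkl","rb"))
for n,u,v,z in[("lid back topL",147,167,160),("lid back topR",525,164,160),("pin",330,5,58),("caul",315,222,24),("caul",440,270,24),("rimback",200,128,46),("rimback",465,122,46)]: print(n,ray(c,u,v,z).round(1))
E
python3 -m crank '[[[0,0.4,1],[0,0,0],0],[[0,0,1],[0,0,0],0],[[0,0,1],[0,0,0],0],[[0,0,1],[0,0,0],0],[[0,0,1],[0,0,0],0],[[0,0,1],[0,0,0],0],[[0,0,1],[0,0,0],0],[[0,0,0.4],[0,0,0],0],[[0,0,0],[0,0,0],0],[[0,0,0],[0,0,0],0]]'
```

```text
lid back topL [ 628.4 -229.2  160. ]
lid back topR [630.2   9.8 160. ]
pin [ 517.4 -110.    58. ]
caul [ 702.9 -125.8   24. ]
caul [755.6   1.6  24. ]
rimback [ 609.6 -225.3   46. ]
rimback [608.5   7.2  46. ]
clock: 5.2
position: [667.7, -104.7, 136.5]
ee_rot: [0.004, 1.0, -0.005, -0.004]
contact_force: [0.5, 1.0, -0.3]
finger_gap: 0.1
```

```bash
python3 -m crank '[[[0.7,0,0.4],[0,0,0],0],[[0.2,0,0],[0,0,0],0],[[0.2,0,0],[0,0,0],0],[[0.2,0,0],[0,0,0],0],[[0.2,0,0],[0,0,0],0],[[0.2,0,0],[0,0,0],0],[[0.2,0,0],[0,0,0],0],[[0.2,0,0],[0,0,0],0],[[0.2,0,0],[0,0,0],0],[[0,0,0],[0,0,0],0]]'
```

```text
clock: 6.2
position: [623.6, -104.3, 135.0]
ee_rot: [0.004, 1.0, -0.006, 0.001]
contact_force: [0.3, -0.3, 0.9]
finger_gap: -0.2
```

```bash
python3 -m crank '[[[0.15,0,0.1],[0,0,0],0],[[0.15,0,0.1],[0,0,0],0],[[0.15,0,0.1],[0,0,0],0],[[0.15,0,0],[0,0,0],0],[[0.15,0,0],[0,0,0],0],[[0,0,0],[0,0,0],0],[[0,0,0],[0,0,0],0],[[0,0,0],[0,0,0],0],[[0,0,0],[0,0,0],0],[[0,0,0],[0,0,0],0]]'
python3 - <<'E'
from plant import viewer
import cv2
cv2.imwrite("pics/scene2.png",cv2.resize(viewer.capture("scene")["color"][140:320,200:440,::-1],(720,540),interpolation=cv2.INTER_CUBIC))
E
```

```text
clock: 7.2
position: [607.0, -104.3, 128.0]
ee_rot: [0.004, 1.0, -0.006, 0.001]
contact_force: [-0.2, 0.5, 0.2]
finger_gap: 0.0
```

View pics/scene2.png

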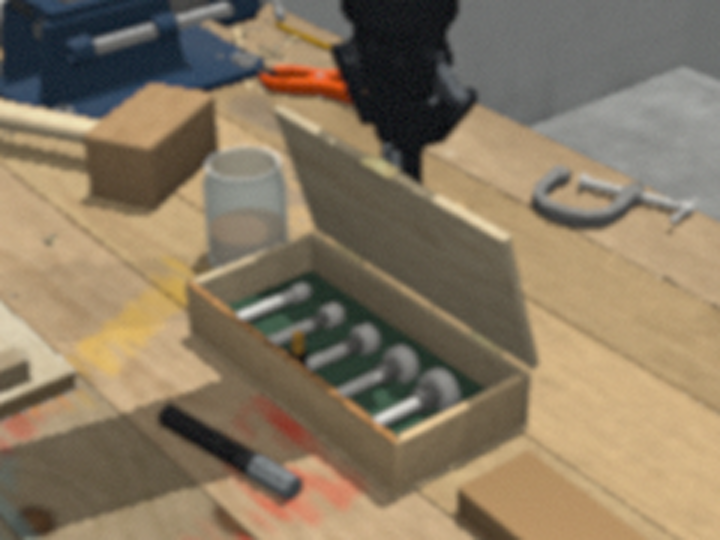

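The lid now leans forward to about 1.3 rad and the finger is behind it. I'll continue gently.

```bash
python3 -m crank '[[[0.15,0,0],[0,0,0],0],[[0.15,0,0],[0,0,0],0],[[0.15,0,0],[0,0,0],0],[[0.1,0,0],[0,0,0],0],[[-0.5,0,0],[0,0,0],0],[[-0.5,0,0],[0,0,0],0],[[0,0,0],[0,0,0],0],[[0,0,0],[0,0,0],0],[[0,0,0],[0,0,0],0],[[0,0,0],[0,0,0],0]]'
python3 - <<'E'
from plant import viewer
import cv2
cv2.imwrite("pics/scene3.png",cv2.resize(viewer.capture("scene")["color"][140:320,200:440,::-1],(480,360),interpolation=cv2.INTER_CUBIC))
E
```

```text
clock: 8.25
position: [617.4, -104.3, 127.8]
ee_rot: [0.004, 1.0, -0.006, 0.001]
contact_force: [0.3, 0.7, 0.5]
finger_gap: 0.3
```

View pics/scene3.png

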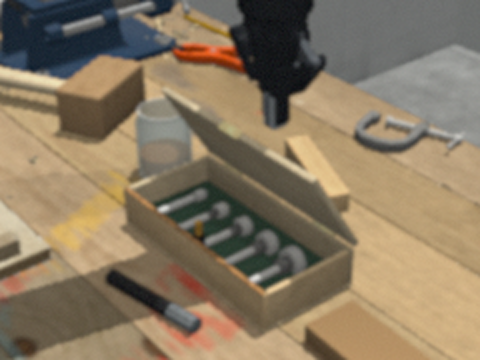

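The lid is falling freely, clear of the finger. I rise, wait, and then move over the front edge.

```bash
python3 -m crank '[[[0,0,-1],[0,0,0],0],[[0,-0.1,-1],[0,0,0],0],[[0,-0.1,-1],[0,0,0],0],[[0,-0.1,-0.6],[0,0,0],0],[[0,0,0],[0,0,0],0],[[0,0,0],[0,0,0],0],[[0,0,0],[0,0,0],0],[[0,0,0],[0,0,0],0],[[0,0,0],[0,0,0],0],[[0,0,0],[0,0,0],0]]'
python3 -m crank '[[[0,0,0],[0,0,0],0],[[0,0,0],[0,0,0],0],[[0,0,0],[0,0,0],0],[[0,0,0],[0,0,0],0],[[0,0,0],[0,0,0],0],[[0,0,0],[0,0,0],0],[[0,0,0],[0,0,0],0],[[0,0,0],[0,0,0],0],[[0,0,0],[0,0,0],0],[[0,0,0],[0,0,0],0]]'
python3 -m crank '[[[0,0,0],[0,0,0],0],[[0,0,0],[0,0,0],0],[[0,0,0],[0,0,0],0],[[0,0,0],[0,0,0],0],[[0.9,0,0],[0,0,0],0],[[0.9,0,0],[0,0,0],0],[[0.9,0,0],[0,0,0],0],[[0.9,0,0],[0,0,0],0],[[0.9,0,0],[0,0,0],0],[[0,0,0],[0,0,0],0]]'
python3 - <<'E'
from plant import viewer
import cv2,pickle
c=viewer.capture("wrist");pickle.dump(c,open("w4.pkl","wb"));a=c["color"][:,:,::-1]
b=cv2.resize(viewer.capture("scene")["color"][140:320,200:440,::-1],(640,480),interpolation=cv2.INTER_CUBIC)
cv2.imwrite("pics/s4.png",cv2.resize(cv2.hconcat([a,b]),(800,300)))
E
```

```text
clock: 9.3
position: [614.0, -108.9, 198.0]
ee_rot: [0.004, 1.0, -0.005, -0.003]
contact_force: [-0.0, -1.1, 0.6]
finger_gap: -0.2
clock: 10.3
position: [613.9, -108.8, 197.6]
ee_rot: [0.004, 1.0, -0.005, -0.003]
contact_force: [-0.6, -0.4, 0.0]
finger_gap: 0.3
clock: 11.3
position: [521.0, -108.1, 197.7]
ee_rot: [0.004, 1.0, -0.005, -0.003]
contact_force: [1.3, -0.3, 0.2]
finger_gap: 0.3
```

View pics/s4.png

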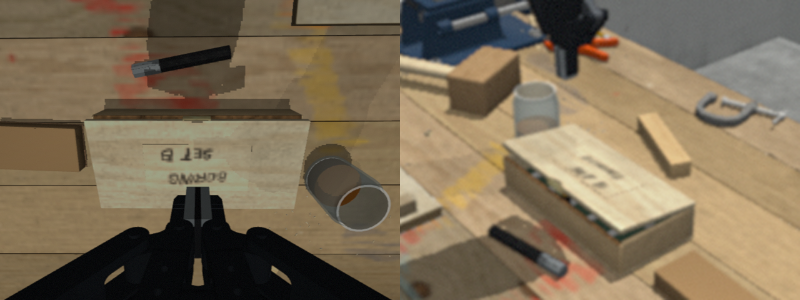

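The lid is down and slightly ajar; in the wrist view its front edge runs at about row 194 (px 136–499). Check its position.

```bash
python3 - <<'E'
from h import *
c=pickle.load(open("w4.pkl","rb"))
for u,v in((136,194),(499,194)): print(ray(c,u,v,65).round(1))
print("TCP pix",proj(c,[521,-108,198]), "press pt pix", proj(c,[514,-110,64]))
E
python3 -m crank '[[[0.2,-0.1,1],[0,0,0],0],[[0,0,1],[0,0,0],0],[[0,0,1],[0,0,0],0],[[0,0,1],[0,0,0],0],[[0,0,1],[0,0,0],0],[[0,0,0.5],[0,0,0],0],[[0,0,0],[0,0,0],0],[[0,0,0],[0,0,0],0],[[0,0,0],[0,0,0],0],[[0,0,0],[0,0,0],0]]'
```

```text
[ 499.8 -229.6   65. ]
[500.6  12.8  65. ]
TCP pix [314.99501602 319.74925782] press pt pix [314.43025386 213.67487077]
clock: 12.4
position: [530.9, -111.0, 86.7]
ee_rot: [0.002, 1.0, -0.006, 0.003]
contact_force: [1.2, 0.8, -0.3]
finger_gap: -0.0
```

```bash
python3 -m crank '[[[0.4,0.1,0.1],[0,0,0],0],[[0.4,0,0.1],[0,0,0],0],[[0,0,0.1],[0,0,0],0],[[0,0,0.1],[0,0,0],0],[[0,0,0.1],[0,0,0],0],[[0,0,0],[0,0,0],0],[[0,0,0],[0,0,0],0],[[0,0,0],[0,0,0],0],[[0,0,0],[0,0,0],0],[[0,0,0],[0,0,0],0]]'; python3 -c "
from plant import env
print(env.observe())"
```

```text
clock: 13.4
position: [514.4, -108.9, 77.2]
ee_rot: [0.001, 1.0, -0.006, 0.005]
contact_force: [-0.0, 0.7, 0.8]
finger_gap: -0.3
{'clock': 13.4, 'joints': array([-0.12808536,  0.46693222,  0.30521592,  2.01241661, -0.19914468,
        0.6793027 ,  1.86828169]), 'dq': array([-2.37994983e-05,  9.04049988e-04,  7.75511893e-04, -2.19382279e-03,
       -3.50151764e-04,  2.67138670e-04, -9.08171384e-04]), 'joint_efforts': array([ 4.22331534e-03, -5.76457143e+01,  4.97965828e+00, -2.18499506e+01,
        4.69079590e-02, -7.90085457e-02,  2.78817379e-04]), 'position': array([ 514.4306214 , -108.94108832,   77.24511554]), 'ee_rot': array([ 0.00146898,  0.99996754, -0.00629322,  0.00481282]), 'contact_force': array([-0.03549389,  0.69950928,  0.78078199]), 'ft_torque': array([0.02899066, 0.01768831, 0.03696151]), 'finger_gap': -0.3395911440336923}
```

```bash
python3 -m crank '[[[0,0,0.03],[0,0,0],0],[[0,0,0.03],[0,0,0],0],[[0,0,0.03],[0,0,0],0],[[0,0,0.03],[0,0,0],0],[[0,0,0.03],[0,0,0],0],[[0,0,0.03],[0,0,0],0],[[0,0,0.03],[0,0,0],0],[[0,0,0.03],[0,0,0],0],[[0,0,0.03],[0,0,0],0],[[0,0,0.03],[0,0,0],0]]'
python3 -m crank '[[[0,0,0.03],[0,0,0],0],[[0,0,0.03],[0,0,0],0],[[0,0,0.03],[0,0,0],0],[[0,0,0.03],[0,0,0],0],[[0,0,0.03],[0,0,0],0],[[0,0,0.03],[0,0,0],0],[[0,0,0],[0,0,0],0],[[0,0,0],[0,0,0],0],[[0,0,0],[0,0,0],0],[[0,0,0],[0,0,0],0]]'
```

```text
clock: 14.4
position: [514.6, -109.0, 70.8]
ee_rot: [0.001, 1.0, -0.006, 0.005]
contact_force: [0.1, -0.3, 0.4]
finger_gap: 0.4
clock: 15.4
position: [514.6, -109.1, 67.4]
ee_rot: [0.002, 1.0, -0.006, 0.005]
contact_force: [-0.7, -0.2, 1.5]
finger_gap: 0.2
```

```bash
python3 -m crank '[[[0,0,0.015],[0,0,0],0],[[0,0,0.015],[0,0,0],0],[[0,0,0.015],[0,0,0],0],[[0,0,0.015],[0,0,0],0],[[0,0,0.015],[0,0,0],0],[[0,0,0.015],[0,0,0],0],[[0,0,0.015],[0,0,0],0],[[0,0,0.015],[0,0,0],0],[[0,0,0.015],[0,0,0],0],[[0,0,0.015],[0,0,0],0]]'
```

```text
clock: 16.4
position: [514.4, -109.1, 66.1]
ee_rot: [0.002, 1.0, -0.006, 0.005]
contact_force: [-1.4, 0.2, 5.7]
finger_gap: -0.0
```

```bash
python3 -m crank '[[[0,0,0.02],[0,0,0],0],[[0,0,0.02],[0,0,0],0],[[0,0,0.02],[0,0,0],0],[[0,0,0.02],[0,0,0],0],[[0,0,0.02],[0,0,0],0],[[0,0,0.02],[0,0,0],0],[[0,0,0.02],[0,0,0],0],[[0,0,0.02],[0,0,0],0],[[0,0,0.02],[0,0,0],0],[[0,0,0.02],[0,0,0],0]]'
```

```text
clock: 17.4
position: [514.1, -109.1, 64.3]
ee_rot: [0.002, 1.0, -0.005, 0.005]
contact_force: [-2.1, 1.2, 6.8]
finger_gap: 0.1
```

```bash
python3 -m crank '[[[0,0,0.025],[0,0,0],0],[[0,0,0.025],[0,0,0],0],[[0,0,0.025],[0,0,0],0],[[0,0,0.025],[0,0,0],0],[[0,0,0.025],[0,0,0],0],[[0,0,0.025],[0,0,0],0],[[0,0,0.025],[0,0,0],0],[[0,0,0.025],[0,0,0],0],[[0,0,0.025],[0,0,0],0],[[0,0,0.025],[0,0,0],0]]'
```

```text
clock: 18.4
position: [513.7, -109.1, 61.8]
ee_rot: [0.002, 1.0, -0.004, 0.005]
contact_force: [-2.9, -0.6, 7.5]
finger_gap: -0.0
```

```bash
python3 -m crank '[[[0,0,0.025],[0,0,0],0],[[0,0,0.025],[0,0,0],0],[[0,0,0.025],[0,0,0],0],[[0,0,0.025],[0,0,0],0],[[0,0,0.025],[0,0,0],0],[[0,0,0.025],[0,0,0],0],[[0,0,0.025],[0,0,0],0],[[0,0,0.025],[0,0,0],0],[[0,0,0.025],[0,0,0],0],[[0,0,0.025],[0,0,0],0]]'
```

```text
clock: 19.4
position: [513.3, -109.1, 59.2]
ee_rot: [0.003, 1.0, -0.003, 0.006]
contact_force: [-2.4, 0.6, 6.8]
finger_gap: 0.1
```

```bash
python3 -m crank '[[[0,0,0.02],[0,0,0],0],[[0,0,0.02],[0,0,0],0],[[0,0,0.02],[0,0,0],0],[[0,0,0.02],[0,0,0],0],[[0,0,0.02],[0,0,0],0],[[0,0,0.02],[0,0,0],0],[[0,0,0.02],[0,0,0],0],[[0,0,0.02],[0,0,0],0],[[0,0,0.02],[0,0,0],0],[[0,0,0.02],[0,0,0],0]]'
```

```text
clock: 20.4
position: [513.1, -109.1, 57.3]
ee_rot: [0.003, 1.0, -0.003, 0.006]
contact_force: [-2.9, -0.7, 6.4]
finger_gap: -0.0
```

```bash
python3 -m crank '[[[0,0,0.02],[0,0,0],0],[[0,0,0.02],[0,0,0],0],[[0,0,0.02],[0,0,0],0],[[0,0,0.02],[0,0,0],0],[[0,0,0.02],[0,0,0],0],[[0,0,0.02],[0,0,0],0],[[0,0,0.02],[0,0,0],0],[[0,0,0.02],[0,0,0],0],[[0,0,0.02],[0,0,0],0],[[0,0,0.02],[0,0,0],0]]'
```

```text
clock: 21.4
position: [512.9, -109.1, 55.3]
ee_rot: [0.003, 1.0, -0.002, 0.006]
contact_force: [-1.2, -0.0, 6.6]
finger_gap: 0.2
```

```bash
python3 -m crank '[[[0,0,0.02],[0,0,0],0],[[0,0,0.02],[0,0,0],0],[[0,0,0.02],[0,0,0],0],[[0,0,0.02],[0,0,0],0],[[0,0,0.02],[0,0,0],0],[[0,0,0.02],[0,0,0],0],[[0,0,0.02],[0,0,0],0],[[0,0,0.02],[0,0,0],0],[[0,0,0.02],[0,0,0],0],[[0,0,0.02],[0,0,0],0]]'
```

```text
clock: 22.4
position: [512.8, -109.1, 54.1]
ee_rot: [0.003, 1.0, -0.002, 0.007]
contact_force: [-2.5, 0.5, 9.3]
finger_gap: 0.2
```

```bash
python3 -m crank '[[[0,0,0.02],[0,0,0],0],[[0,0,0.02],[0,0,0],0],[[0,0,0.02],[0,0,0],0],[[0,0,0.02],[0,0,0],0],[[0,0,0.02],[0,0,0],0],[[0,0,0.02],[0,0,0],0],[[0,0,0.02],[0,0,0],0],[[0,0,0.02],[0,0,0],0],[[0,0,0.02],[0,0,0],0],[[0,0,0.02],[0,0,0],0]]'
```

```text
clock: 23.4
position: [512.8, -109.1, 54.1]
ee_rot: [0.004, 1.0, -0.0, 0.007]
contact_force: [-3.4, 1.0, 9.4]
finger_gap: -0.1
```

Solid: z stays at 54.1 and the push stays above 7 N. I raise it to about 13 N and hold.

```bash
python3 -m crank '[[[0,0,0.027],[0,0,0],0],[[0,0,0.027],[0,0,0],0],[[0,0,0.027],[0,0,0],0],[[0,0,0.027],[0,0,0],0],[[0,0,0.027],[0,0,0],0],[[0,0,0.027],[0,0,0],0],[[0,0,0.027],[0,0,0],0],[[0,0,0.027],[0,0,0],0],[[0,0,0.027],[0,0,0],0],[[0,0,0.027],[0,0,0],0]]'
```

```text
clock: 24.4
position: [512.8, -109.1, 54.1]
ee_rot: [0.004, 1.0, 0.001, 0.008]
contact_force: [-2.9, 0.2, 12.1]
finger_gap: -0.1
```

```bash
python3 -m crank '[[[0,0,0.028],[0,0,0],0],[[0,0,0.028],[0,0,0],0],[[0,0,0.028],[0,0,0],0],[[0,0,0.028],[0,0,0],0],[[0,0,0.028],[0,0,0],0],[[0,0,0.028],[0,0,0],0],[[0,0,0.028],[0,0,0],0],[[0,0,0.028],[0,0,0],0],[[0,0,0.028],[0,0,0],0],[[0,0,0.028],[0,0,0],0]]'
```

```text
clock: 25.4
position: [512.8, -109.1, 54.1]
ee_rot: [0.004, 1.0, 0.002, 0.01]
contact_force: [-4.0, 0.2, 10.9]
finger_gap: -0.1
```

```bash
python3 -m crank '[[[0,0,0.028],[0,0,0],0],[[0,0,0.028],[0,0,0],0],[[0,0,0.028],[0,0,0],0],[[0,0,0.028],[0,0,0],0],[[0,0,0.028],[0,0,0],0],[[0,0,0.028],[0,0,0],0],[[0,0,0.028],[0,0,0],0],[[0,0,0.028],[0,0,0],0],[[0,0,0.028],[0,0,0],0],[[0,0,0.028],[0,0,0],0]]'
```

```text
clock: 26.4
position: [512.8, -109.1, 54.1]
ee_rot: [0.005, 1.0, 0.004, 0.011]
contact_force: [-4.6, 1.2, 12.3]
finger_gap: -0.2
```

```bash
python3 -m crank '[[[0,0,0.032],[0,0,0],0],[[0,0,0.032],[0,0,0],0],[[0,0,0.032],[0,0,0],0],[[0,0,0.032],[0,0,0],0],[[0,0,0.032],[0,0,0],0],[[0,0,0.032],[0,0,0],0],[[0,0,0.032],[0,0,0],0],[[0,0,0.032],[0,0,0],0],[[0,0,0.032],[0,0,0],0],[[0,0,0.032],[0,0,0],0]]'
```

```text
clock: 27.4
position: [512.8, -109.1, 54.1]
ee_rot: [0.005, 1.0, 0.005, 0.012]
contact_force: [-3.9, 0.2, 13.9]
finger_gap: -0.2
```

```bash
python3 -m crank '[[[0,0,-0.05],[0,0,0],0],[[0,0,-0.1],[0,0,0],0],[[0,0,-0.5],[0,0,0],0],[[0,0,-1],[0,0,0],0],[[0,0,-1],[0,0,0],0],[[0,0,-1],[0,0,0],0],[[0,0,-1],[0,0,0],0],[[0,0,0],[0,0,0],0],[[0,0,0],[0,0,0],0],[[0,0,0],[0,0,0],0]]'
python3 - <<'E'
from plant import viewer
import cv2,pickle
t=viewer.capture("top"); pickle.dump(t,open("t5.pkl","wb"))
a=t["color"][140:320,200:440,::-1]
b=viewer.capture("scene")["color"][140:320,200:440,::-1]
cv2.imwrite("pics/s5.png",cv2.resize(cv2.hconcat([a,b]),(800,300),interpolation=cv2.INTER_CUBIC))
E
```

```text
clock: 28.4
position: [510.1, -110.4, 152.9]
ee_rot: [0.006, 1.0, 0.005, 0.012]
contact_force: [-0.2, -0.1, 0.3]
finger_gap: -0.1
```

View pics/s5.png

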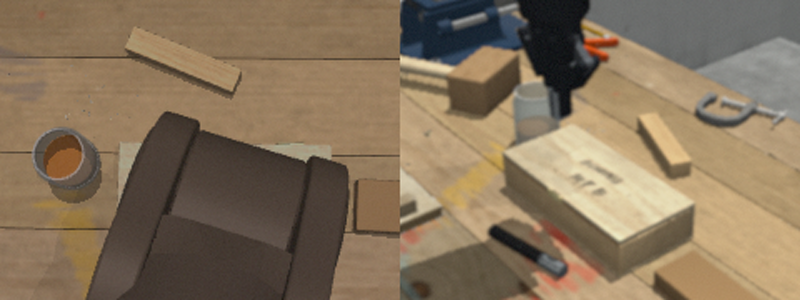

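The lid is flat and shut with no gap in the scene view. The box corners match the previous view, and the jar, marker, block and caul are where they were. The robot is clear, at z 153 with no force reading.

```bash
python3 -c "
from plant import env
print(env.job_done())"
```

```text
the job is handed in; nothing more can be done
None
```

The bit box is shut and the job is handed in, at about 28 s on the robot's clock. No verdict is reported.

- **Lid swing:** I pushed the lid from behind past upright to about 1.2 rad, backed the finger off, and it fell on its own to rest ajar on the pin.
- **Pressing home:** I pressed slowly near the front edge, at about 6–7 N on the pin. It stopped solid at z = 54.1 mm with the push staying above 7 N, so it had met the cork.
- **Holding:** I held it for about 4 s. The vertical force read 12.1, 10.9, 12.3 and 13.9 N at the end of each second, plus 3–5 N sideways. I only saw the force at the end of each one-second move, so I did not see peaks or dips in between. The largest total I read was about 14.5 N.
- **Final checks:** The last picture shows no gap at the lid, the box unmoved as far as I could see, and the jar, marker, block and caul in place. The robot was clear, about 100 mm above the lid, with no contact force. I judged the box and bystanders by eye in the pictures and did not measure their final positions or the lid angle.

My position estimates of the pin differed by about 8 mm in x between the top and wrist views. I placed the press point from the lid's front edge instead, which agreed with the first box fit to within about 2 mm.

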